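Pack the vial racks on a mixer carrier with spacer bars and lock it

ROBOT

A 6-joint arm with a two-finger parallel gripper is mounted at the origin on the work surface. World frame = base frame: x ahead of the robot, y to its left, z up, the work surface at z = 0. Lengths are in m, angles in rad, forces in N, time in s.
With the tool pointing down it reaches from about 0.275 to 0.85 m from the base axis. Payload 19 kg.
Tool frame: the origin (TCP) lies between the finger pads; the fingertips stand 17 mm ahead of it and the grasp point (between the pads) lies 2 mm behind it; z points along the fingers, x is the direction in which the jaws open and shut, and the axes are right-handed (so a half turn about z gives the same grasp; the last joint's range is limited). The gripper opens to 85 mm and grips with 20 to 120 N. Pads are 22 mm wide; open, the fingers measure 114 mm over their backs; the gripper's body (76 mm by 85 mm) begins 54 mm behind the grasp point. The pads swing forward as they close: fully open they stand 13 mm farther back than shut.
Start: joints at [1.184, 0.15, 1.437, -0, 1.554, -0.134], TCP at [0.144, 0.557, 0.248] pointing down, gripper open.
Joint ranges: [-2.8, 2.8], [-0.68, 2.1], [0.12, 2.68], [-1.39, 4.53], [0.16, 2.79], [-2.81, 2.81]. Speed limits (rad/s): [1.89, 1.89, 2.22, 3.01, 3.01, 3.01].

INTERFACE

Orientations are given as a rotation vector (axis times angle).
In Python, from station import * gives the robot as it stands. The module is installed in compiled form; this text tells all that it offers. Calls block until the motion is done:
- reach(position, orientation): joint-space move of the TCP to a pose.
- line_to(position, rotation=None, max_speed=0.15, max_force=None): straight line of the TCP; rotation=None keeps the orientation; max_speed is the mean speed in m/s. With max_force (N) it stops when the force on the tool has changed by that much, and returns True; else False.
- move_joints(angles): joint-space move.
- release() and clamp(): open the fingers fully, or close them until they stop; the grip force is fixed at half the most.
- hold(seconds).
- ik(position, orientation): joint angles nearest the present ones, or None.
- state(): the state.
- camera(name): name is "scene" or "top"; returns the picture (420x560x3 uint8, red, green, blue); there is no depth.
- camera_params(name): a dict with "vfov" (degrees; the focal length in pixels is half the picture's height over the tangent of half this angle, whatever the lens; pixels are square), "cx", "cy" (the principal point, pixels), "position" and "attitude" of the camera in the world. Camera axes: x right, y down, z forward; pixel columns grow to the right and rows downward; lengths in m; the calibration is good to about 2 mm. A picture is of the moment at which its call begins. camera_params takes no time and is no camera call.
A pose or a line that the arm cannot do raises IKError and nothing moves.
- sign_off(): hands the job in, once; it reports no verdict.
The state is a dict: "time": time; "joint_pos": joint angles; "joint_velocities": joint speeds; "joint_torque": joint torques, N m; "tcp_pos": TCP position; "tcp_rot": TCP orientation; "force": force on the tool from outside, world axes, zero at the start; "wrist_torque": the same for the moment, N m; "width": finger opening in m.
Only numpy, scipy, OpenCV 4.12 (cv2) and the standard library are available. Lean on these libraries where they do the work, as an engineer would, in place of code of your own. Each camera call takes 0.05 s, during which the arm holds its last target. There are 200 camera calls.

TASK

The vial racks on the mixer's carrier must not rattle: for each rack that is there, choose the spacer bar that fits the gap on its right side and push it in from the front, fully home against the stop at the back of the gap and lying flat on the carrier. When every rack is packed, and only then, turn the lock knob clockwise until it clicks past its detent. Put all bars that are not needed in the low white tray, lying flat inside it, and leave the racks and the other things on the bench where they are.

Things in the scene. Friction and masses are not known exactly. Their poses are not given: they have to be found in the camera images.
- carrier: aluminium carrier plate of a bench mixer, fixed, 215 x 360 mm; origin on the bench under the middle of the line of gap mouths, x away from the robot, y left. Its floor is 10 mm above the bench: a bare apron 80 mm deep in front of the mouths, behind them three bays 112 mm apart between ribs 12 mm wide, 30 mm high. A bay may be empty; any rack may be in any bay
- rack_a_gap (a point): point on the carrier's floor (10 mm up) at the middle of the mouth of the gap between rack_a and the rib to its right; absent with its rack. x points into the gap, away from the robot, z up. Gap 18 mm wide, mouth corners rounded (6 to 8 mm), open above, 50 mm deep to a rubber stop. A bar is home when its end is at the stop: its centre is then at the mouth and 50 mm of it stands out in front
- rack_b_gap (a point): point on the carrier's floor (10 mm up) at the middle of the mouth of the gap between rack_b and the rib to its right; absent with its rack. x points into the gap, away from the robot, z up. Gap 24 mm wide, mouth corners rounded (6 to 8 mm), open above, 50 mm deep to a rubber stop. A bar is home when its end is at the stop: its centre is then at the mouth and 50 mm of it stands out in front
- rack_c_gap (a point): point on the carrier's floor (10 mm up) at the middle of the mouth of the gap between rack_c and the rib to its right; absent with its rack. x points into the gap, away from the robot, z up. Gap 30 mm wide, mouth corners rounded (6 to 8 mm), open above, 50 mm deep to a rubber stop. A bar is home when its end is at the stop: its centre is then at the mouth and 50 mm of it stands out in front
- rack_a: steel vial rack, 2.4 kg, 82 mm wide, 108 mm deep, held by a key (9 mm high) in the carrier's floor against the left rib of a bay, not to be moved; its origin is its front left corner on the carrier's floor; may be absent. Its body is 38 mm high; the vials, behind its front 40 mm, reach 68 mm above the carrier's floor
- rack_b: steel vial rack, 2.4 kg, 76 mm wide, 108 mm deep, held by a key (9 mm high) in the carrier's floor against the left rib of a bay, not to be moved; its origin is its front left corner on the carrier's floor; may be absent. Its body is 38 mm high; the vials, behind its front 40 mm, reach 68 mm above the carrier's floor
- rack_c: steel vial rack, 2.4 kg, 70 mm wide, 108 mm deep, held by a key (9 mm high) in the carrier's floor against the left rib of a bay, not to be moved; its origin is its front left corner on the carrier's floor; may be absent. Its body is 38 mm high; the vials, behind its front 40 mm, reach 68 mm above the carrier's floor
- bar16_mid (a point): centre of a plain square bar of dark anodised aluminium, 16 x 16 mm in section and 100 mm long, 69 g; its x axis runs along the bar, both ends are alike and any of the four long faces may be up; starts on the bench in front of the carrier. It fits the gap beside rack_a; when that rack is absent this bar is a spare.
- bar22_mid (a point): centre of a plain square bar of dark anodised aluminium, 22 x 22 mm in section and 100 mm long, 131 g; its x axis runs along the bar, both ends are alike and any of the four long faces may be up; starts on the bench in front of the carrier. It fits the gap beside rack_b; when that rack is absent this bar is a spare.
- bar28_mid (a point): centre of a plain square bar of dark anodised aluminium, 28 x 28 mm in section and 100 mm long, 212 g; its x axis runs along the bar, both ends are alike and any of the four long faces may be up; starts on the bench in front of the carrier. It fits the gap beside rack_c; when that rack is absent this bar is a spare.
- bar34_mid (a point): centre of a plain square bar of dark anodised aluminium, 34 x 34 mm in section and 100 mm long, 312 g; its x axis runs along the bar, both ends are alike and any of the four long faces may be up; starts on the bench in front of the carrier. Too thick for any gap: always a spare.
- bar10_mid (a point): centre of a plain square bar of dark anodised aluminium, 10 x 10 mm in section and 100 mm long, 27 g; its x axis runs along the bar, both ends are alike and any of the four long faces may be up; starts on the bench in front of the carrier. Too thin for any gap: always a spare.
- lock_grip (a point): middle of the grip of the black lock knob on the carrier's right wing, on the knob's axis, 62 mm above the bench. The grip is an upright bar 49 mm long (along this point's x axis), 14 mm thick, its top 7 mm above this point; 23 mm below the point is a round disc (24 mm radius, with a small steel lobe), 31 mm below it the grey boss (36 mm radius)
- lock (a joint): angle of the lock knob, rad, growing clockwise seen from above; starts between 0 and 0.3. Turning needs 0.06 N m, up to 0.35 N m at the detent (0.85 to 1.1), then the knob snaps on by itself to its stop at 1.30; let go just before the detent it springs a little back
- tray_in (a point): centre of the inner floor of the low white tray for spare bars, fixed on the bench to the left or right; inside 140 mm along x and 200 mm along y, walls 5 mm thick, top 14 mm above the bench, floor 5 mm above the bench
- tipbox: pipette-tip box, white with a blue lid, 85 x 120 x 72 mm, origin under its centre; leave it alone
- dropper1: amber dropper bottle, 30 mm across, 81 mm high, origin under its centre; leave it alone
- dropper2: another such dropper bottle; leave it alone
- beaker: small glass beaker, 64 mm across, 75 mm high, origin under its centre; leave it alone
Not all that is in view belongs to the job. What is shaped like the part that bears bar10_mid but pink, red or turquoise is not meant.

How it is judged:
On the way, in this order (a step that is already met when the one before it is completed fails the run):
1. the gap beside every loaded rack is packed with its own bar, fully home (x of bar16_mid in the frame of rack_a_gap between -0.005 and 0.004 m and y of bar16_mid in the frame of rack_a_gap between -0.005 and 0.005 m and z of bar16_mid in the frame of rack_a_gap between 0 and 0.012 m and angle between the x axis of bar16_mid and the x axis of rack_a_gap, either way round below 0.08 rad and x of bar22_mid in the frame of rack_b_gap between -0.005 and 0.004 m and y of bar22_mid in the frame of rack_b_gap between -0.005 and 0.005 m and z of bar22_mid in the frame of rack_b_gap between 0 and 0.015 m and angle between the x axis of bar22_mid and the x axis of rack_b_gap, either way round below 0.08 rad and x of bar28_mid in the frame of rack_c_gap between -0.005 and 0.004 m and y of bar28_mid in the frame of rack_c_gap between -0.005 and 0.005 m and z of bar28_mid in the frame of rack_c_gap between 0 and 0.018 m and angle between the x axis of bar28_mid and the x axis of rack_c_gap, either way round below 0.08 rad), for 0.2 s.
2. the lock knob is turned past its click, after the packing (value of joint lock above 1.2 rad), for 0.2 s.
At the end, for the whole second after the job is handed in: Each rack's gap holds its fitting bar, end within 5 mm of the stop, flat within 4 mm, in line within 0.08 rad; the lock is past its click (over 1.2 rad); all other bars lie inside the tray, centres at most 5 mm above where they lie when flat (all of step 1 and ((x of bar16_mid in the frame of tray_in between -0.06 and 0.06 m and y of bar16_mid in the frame of tray_in between -0.098 and 0.098 m and z of bar16_mid in the frame of tray_in between 0 and 0.013 m) or (x of bar16_mid in the frame of rack_a_gap between -0.005 and 0.004 m and y of bar16_mid in the frame of rack_a_gap between -0.005 and 0.005 m and z of bar16_mid in the frame of rack_a_gap between 0 and 0.012 m and angle between the x axis of bar16_mid and the x axis of rack_a_gap, either way round below 0.08 rad)) and ((x of bar22_mid in the frame of tray_in between -0.06 and 0.06 m and y of bar22_mid in the frame of tray_in between -0.098 and 0.098 m and z of bar22_mid in the frame of tray_in between 0 and 0.016 m) or (x of bar22_mid in the frame of rack_b_gap between -0.005 and 0.004 m and y of bar22_mid in the frame of rack_b_gap between -0.005 and 0.005 m and z of bar22_mid in the frame of rack_b_gap between 0 and 0.015 m and angle between the x axis of bar22_mid and the x axis of rack_b_gap, either way round below 0.08 rad)) and ((x of bar28_mid in the frame of tray_in between -0.06 and 0.06 m and y of bar28_mid in the frame of tray_in between -0.098 and 0.098 m and z of bar28_mid in the frame of tray_in between 0 and 0.019 m) or (x of bar28_mid in the frame of rack_c_gap between -0.005 and 0.004 m and y of bar28_mid in the frame of rack_c_gap between -0.005 and 0.005 m and z of bar28_mid in the frame of rack_c_gap between 0 and 0.018 m and angle between the x axis of bar28_mid and the x axis of rack_c_gap, either way round below 0.08 rad)) and x of bar10_mid in the frame of tray_in between -0.06 and 0.06 m and y of bar10_mid in the frame of tray_in between -0.098 and 0.098 m and z of bar10_mid in the frame of tray_in between 0 and 0.01 m and x of bar34_mid in the frame of tray_in between -0.06 and 0.06 m and y of bar34_mid in the frame of tray_in between -0.098 and 0.098 m and z of bar34_mid in the frame of tray_in between 0 and 0.022 m and value of joint lock above 1.2 rad); the robot touches nothing.
It fails at once if the tip box is moved more than 4 cm from its place or tipped over (distance of tipbox from where it was at the start of the episode above 0.04 m or angle between tipbox's own z axis and vertical above 0.6 rad).
It fails at once if a dropper bottle is moved more than 4 cm from its place or tipped over (distance of any of dropper1, dropper2 from where it was at the start of the episode above 0.04 m or angle between any of dropper1, dropper2's own z axis and vertical above 0.6 rad).
It fails at once if the beaker is moved more than 4 cm from its place or tipped over (distance of beaker from where it was at the start of the episode above 0.04 m or angle between beaker's own z axis and vertical above 0.6 rad).
It fails at once if a rack is moved more than 1.2 cm from its place or tipped over (distance of any of rack_a, rack_b, rack_c from where it was at the start of the episode above 0.012 m or angle between any of rack_a, rack_b, rack_c's own z axis and vertical above 0.6 rad).
Of rack_a, rack_b, rack_c only 2 to 3 are there at a start; the rules pass over those that are not, and their reading is None.
At some moment in a run one of bar10, bar16, bar22, bar28, bar34 may be knocked a few centimetres aside while the robot is not near it.
Once in a run the grip may slacken for a moment while it holds something.
It also fails if it takes over 210 s, if anything falls off the work surface, if the arm or the gripper's body presses on something with over 40 N, if the wrist force passes 120 N, or if a joint passes its speed limit or range.

## Working session

There is one attempt and no reset: what is moved stays moved. The work goes in short steps, each a Python script; the robot and the scene stay as the last script left them, time stands still between calls to the robot, and variables do not carry over. Pictures are saved under pics/ and viewed, about 12 in all and at most 16, crops included, and the job is handed in when it is done.

```bash
mkdir -p pics; python3 - <<'E'
from station import *
import cv2
for n in("scene","top"):
    p=camera_params(n);print(n,p)
    cv2.imwrite(f"pics/{n}0.png",cv2.resize(camera(n)[:,:,::-1],(784,588),interpolation=cv2.INTER_CUBIC))
s=state();print(s)
E
```

```text
scene {'vfov': 44.332153100481136, 'cx': 269.5068627384066, 'cy': 210.33426893218035, 'position': array([1.4608507 , 0.08756839, 0.93049319]), 'attitude': array([-1.65219645, -1.82695366,  0.8268372 ])}
top {'vfov': 57.93498170467528, 'cx': 276.2760717828575, 'cy': 213.0826532289206, 'position': array([ 0.3989887 , -0.02712219,  0.9015341 ]), 'attitude': array([-2.17463719,  2.1507813 , -0.11795085])}
{'time': 0.1, 'joint_pos': array([ 1.18401346e+00,  1.50926109e-01,  1.43791474e+00,  1.69075578e-05,
        1.55379647e+00, -1.34015113e-01]), 'joint_velocities': array([-1.23011173e-03, -6.11185216e-04, -9.35166794e-04,  4.74643700e-04,
        2.93642568e-04, -9.35994148e-05]), 'joint_torque': array([ 5.60230648e-03, -7.14384341e+01, -5.71794498e+01,  7.65215987e-05,
        7.07334359e-03,  8.12481721e-05]), 'tcp_pos': array([0.14375032, 0.55654881, 0.24776745]), 'tcp_rot': array([ 2.48332887e+00,  1.92340385e+00, -1.43304303e-03]), 'force': array([-0.18059344, -0.53263129, -0.66677588]), 'wrist_torque': array([0.01207653, 0.00280437, 0.01455421]), 'width': 0.08560397452716917}
```

View pics/top0.png

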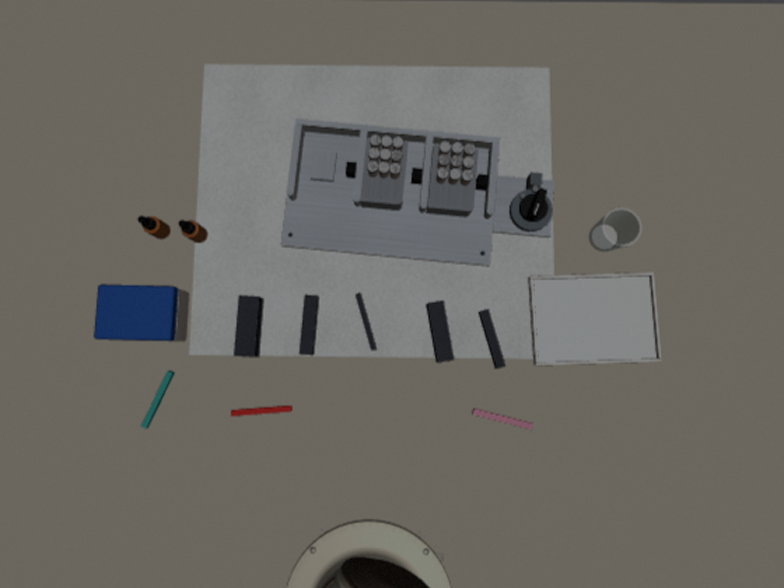

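View pics/scene0.png

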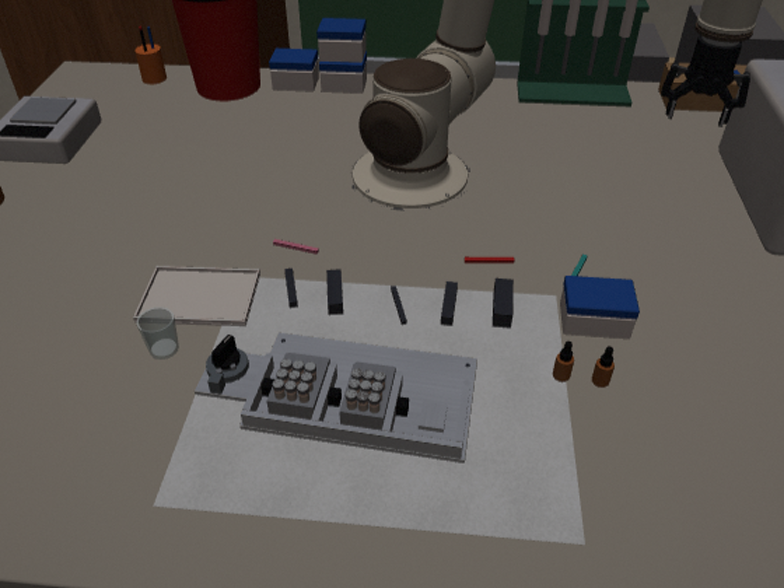

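The top view shows racks in the middle and right bays, with the left bay empty. The five dark bars lie in a row (columns 245–490, rows 295–365), the tray is to the right and the knob is at (533,208). Next I'll magnify the carrier and the bars.

```bash
cat > h.py <<'E'
from station import *
import numpy as np, cv2
from scipy.spatial.transform import Rotation as R
from scipy.optimize import minimize
P={n:camera_params(n) for n in("scene","top")}
def K(n):
    p=P[n]; f=210/np.tan(np.radians(p["vfov"]/2)); return f,p["cx"],p["cy"],R.from_rotvec(p["attitude"]).as_matrix(),p["position"]
def proj(n,X):
    f,cx,cy,M,t=K(n); c=(np.atleast_2d(X)-t)@M; return np.c_[cx+f*c[:,0]/c[:,2],cy+f*c[:,1]/c[:,2]]
def back(n,uv,z):
    f,cx,cy,M,t=K(n); uv=np.atleast_2d(uv).astype(float)
    d=np.c_[(uv[:,0]-cx)/f,(uv[:,1]-cy)/f,np.ones(len(uv))]@M.T
    return t+d*((z-t[2])/d[:,2])[:,None]
def crop(n,img,u0,u1,v0,v1,s,name,pts=None):
    c=cv2.resize(img[v0:v1,u0:u1],None,fx=s,fy=s,interpolation=cv2.INTER_CUBIC)
    c=np.clip(c.astype(float)*1.8,0,255).astype(np.uint8)[:,:,::-1].copy()
    if pts is not None:
        for q in proj(n,pts): cv2.circle(c,(int((q[0]-u0+.5)*s),int((q[1]-v0+.5)*s)),2,(0,0,255),-1)
    cv2.imwrite(name,c)
def bars(img,region,n="top",T=45):
    g=img.max(2).astype(np.uint8); U=4
    u0,u1,v0,v1=region
    G=cv2.resize(g[v0:v1,u0:u1],None,fx=U,fy=U,interpolation=cv2.INTER_CUBIC)
    m=(G<T).astype(np.uint8); k,l,st,ce=cv2.connectedComponentsWithStats(m); out=[]
    for i in range(1,k):
        if st[i,4]<50*U: continue
        (cx,cy),wh,a=cv2.minAreaRect(np.argwhere(l==i)[:,::-1].astype(np.float32))
        out.append(((cx+.5)/U+u0-.5,(cy+.5)/U+v0-.5,max(wh)/U,min(wh)/U,l==i))
    return out
E
python3 - <<'E'
from h import *
im=camera("top"); np.save("top0.npy",im); sc=camera("scene"); np.save("scene0.npy",sc)
crop("top",im,195,400,80,195,3.9,"pics/c1.png")
crop("top",im,160,480,190,270,2.5,"pics/c2.png")
for v,u in((230,178),(230,221),(232,313),(240,350)): print(im[v,u-12:u+13].max(1))
# tray & plate check
print(back("top",np.array([[530,276],[653,274],[660,359],[534,365]])/1.4,.014))
print(back("top",np.array([[297,120],[499,137],[491,265],[282,246]])/1.4,.02))
E
```

```text
[128 130 119  52  38  38  38  39  37  35  37  37  37  39  38  37  39  39
  17  12  49 110 130 133 133]
[131 133 130 132 129 127 106  39  37  37  38  37  37  37  39  34  31  80
 128 125 129 129 127 128 128]
[133 132 132 133 133 119  17  38  37  38  39  39  37  37  38  36  37  37
  54  99 127 129 130 129 130]
[129 133 130 129 131 134 134 128 100  19  35  37  37  38  37  37  66 119
 132 131 131 132 130 130 131]
[[ 0.53898129 -0.26563103  0.014     ]
 [ 0.54464493 -0.47326097  0.014     ]
 [ 0.40209581 -0.47849605  0.014     ]
 [ 0.38988504 -0.26944225  0.014     ]]
[[ 0.80754932  0.13508958  0.02      ]
 [ 0.78040152 -0.21505664  0.02      ]
 [ 0.55602884 -0.1988375   0.02      ]
 [ 0.5847571   0.15376817  0.02      ]]
```

View pics/c1.png

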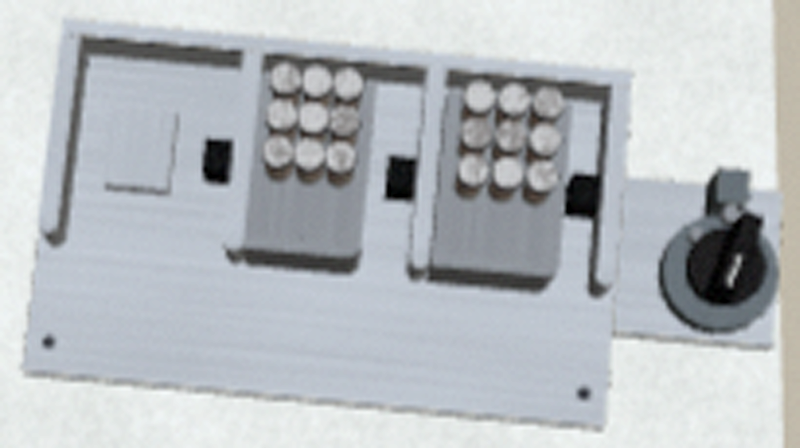

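View pics/c2.png

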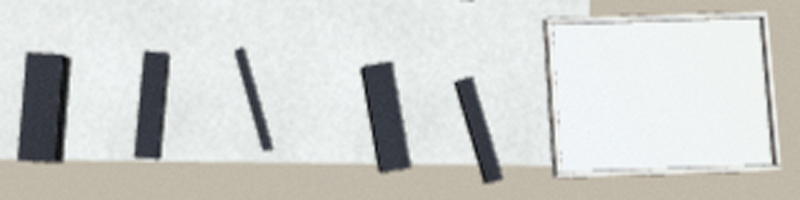

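```bash
cat >> h.py <<'E'
def tf(pose,pts):
    c,s=np.cos(pose[2]),np.sin(pose[2]); pts=np.atleast_2d(pts)
    return np.c_[pose[0]+c*pts[:,0]-s*pts[:,1],pose[1]+s*pts[:,0]+c*pts[:,1],pts[:,2]]
E
python3 - <<'E'
from h import *
im=np.load("top0.npy"); sc=np.load("scene0.npy")
px=lambda x,y:(195+x/3.9-.5,80+y/3.9-.5)
obs=np.array([px(25,374),px(604,428),px(68,18),px(631,72)])
for zr in(.01,.04):
    mod=np.array([[-.08,.18,.01],[-.08,-.18,.01],[.135,.18,zr],[.135,-.18,zr]])
    r=minimize(lambda p:((proj("top",tf(p,mod))-obs)**2).sum(),[.65,-.03,-.08],method="Nelder-Mead",options=dict(xatol=1e-6,fatol=1e-9,maxiter=5000))
    print(zr,r.x,r.fun,(proj("top",tf(r.x,mod))-obs).round(2).tolist())
# bar sizes
for b in bars(im,(160,365,190,275)): print(np.round(b[:4],2), back("top",b[:2],.02).round(3), b[3]*2.3)
# overlay candidates: plate, rib tops front, rack right edges for widths 70,76,82
mod=[]
for y in(.168,.056,-.056,-.168):
    for d in(-.006,.006): mod+=[[x,y+d,.04] for x in np.linspace(0.005,.12,6)]
for b in(.05,-.062):
    for w in(.07,.076,.082): mod+=[[x,b-w,.048] for x in(0,.01,.02,.03)]
pts=np.vstack([tf(r.x,np.array(mod)),tf(r.x,[[-.08,y,.01] for y in np.linspace(-.18,.18,9)])])
crop("top",im,195,400,80,195,3.9,"pics/o1.png",pts)
crop("scene",sc,130,350,190,345,3.6,"pics/o2.png",pts)
np.save("car.npy",r.x)
E
```

```text
0.01 [ 0.65885883 -0.02755036 -0.08620169] 32.19783237972513 [[-0.56, -2.89], [0.98, -2.38], [-1.15, 2.88], [0.71, 2.6]]
0.04 [ 0.65253708 -0.02730397 -0.08711675] 24.789463259214155 [[-0.78, -0.37], [0.87, 0.3], [-3.46, -0.21], [3.34, 0.08]]
[260.9  229.28  40.56   2.78] [[0.459 0.011 0.02 ]] 6.397567033767699
[220.42 231.65  41.33   9.55] [[0.453 0.105 0.02 ]] 21.968503379821776
[177.31 232.67  42.43  17.03] [[0.449 0.205 0.02 ]] 39.16123237609863
[313.54 236.59  42.17  12.05] [[ 0.444 -0.111  0.02 ]] 27.71931056976318
[350.77 241.76  41.59   6.99] [[ 0.433 -0.198  0.02 ]] 16.066815280914305
```

View pics/o1.png

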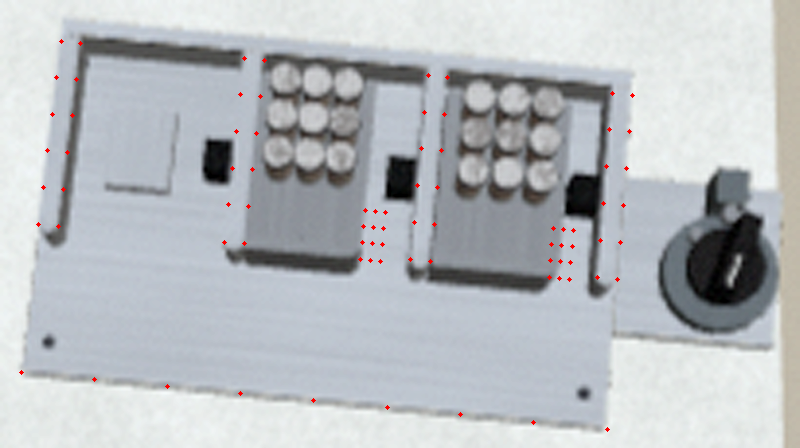

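View pics/o2.png

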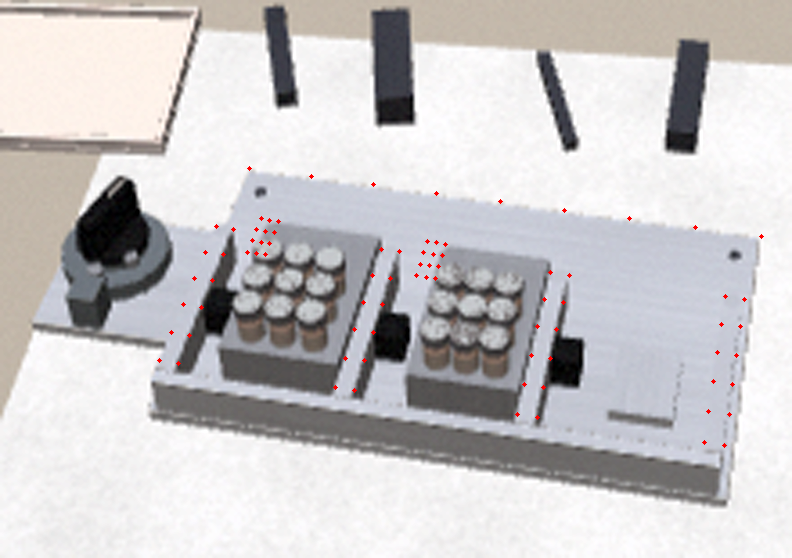

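```bash
cat > fit.py <<'E'
from h import *
from scipy.optimize import differential_evolution
from scipy.ndimage import map_coordinates
imgs={n:np.load(n+"0.npy").astype(float).mean(2) for n in("top","scene")}
G={}
for n,i in imgs.items():
    b=cv2.GaussianBlur(i,(0,0),.8); G[n]=np.hypot(cv2.Sobel(b,cv2.CV_64F,1,0),cv2.Sobel(b,cv2.CV_64F,0,1)); G[n]=np.minimum(G[n],150)
def dproj(n,X,k):
    f,cx,cy,_,_=K(n); q=(proj(n,X)-[cx,cy])/f; return q*(1+k*(q**2).sum(1))[:,None]*f+[cx,cy]
def seg(a,b,m=25): return np.linspace(a,b,m)
S=[seg([-.08,-.178,.01],[-.08,.178,.01],80)]
S+=[seg([-.075,.18,.01],[0,.18,.01]),seg([-.075,-.18,.01],[-.045,-.18,.01],8)]
rt=[]
for y in(.168,.056,-.056,-.168):
    for d in(-.006,.006): rt.append(seg([.012,y+d,.04],[.1,y+d,.04]))
top=np.vstack(S+rt)
tray=np.vstack([seg([-.075,s*.105,.014],[.075,s*.105,.014],40) for s in(1,-1)]+[seg([s*.075,-.105,.014],[s*.075,.105,.014],50) for s in(1,-1)])
def sc(n,X,k):
    q=dproj(n,X,k); return map_coordinates(G[n],[q[:,1],q[:,0]],order=1,mode="nearest").mean()
def cost(p,v=None):
    t=tf(p[:3],top); r=tf(p[3:6],tray)
    X=t+[p[8],p[9],0]; Y=r+[p[8],p[9],0]
    return -(sc("top",t,p[6])+sc("top",r,p[6])+sc("scene",X,p[7])+sc("scene",Y,p[7]))
if __name__=="__main__":
    B=[(.635,.67),(-.045,-.01),(-.11,-.06),(.445,.49),(-.41,-.35),(-.06,.1),(-.3,.05),(-.3,.05),(-.006,.006),(-.006,.006)]
    r=differential_evolution(cost,B,maxiter=400,popsize=12,seed=1,tol=1e-7)
    p=r.x; print(p.round(4),r.fun); t=tf(p[:3],top)
    for n in("top","scene"): print(n,sc(n,t,p[6+(n=="scene")]),sc(n,tf(p[3:6],tray),p[6+(n=="scene")]))
    np.save("fit.npy",p)
    for bay in(.05,-.062):
        print(bay,[(w,round(sc("top",tf(p[:3],seg([.006,bay-w,.048],[.04,bay-w,.048])),p[6]),1)) for w in np.arange(.066,.088,.002)])
    im=np.load("top0.npy")
    for n,a in(("top",(195,480,80,275)),("scene",(90,360,180,345))):
        k=p[6+(n=="scene")]; o=[p[8],p[9],0] if n=="scene" else 0
        c=np.load(n+"0.npy")[a[2]:a[3],a[0]:a[1]]; s=2.8
        c=np.clip(cv2.resize(c,None,fx=s,fy=s,interpolation=cv2.INTER_CUBIC)*1.7,0,255).astype(np.uint8)[:,:,::-1].copy()
        for q in dproj(n,np.vstack([tf(p[:3],top),tf(p[3:6],tray)])+o,k)[::2]:
            c[np.clip(int((q[1]-a[2]+.5)*s),0,c.shape[0]-1),np.clip(int((q[0]-a[0]+.5)*s),0,c.shape[1]-1)]=(0,0,255)
        cv2.imwrite(f"pics/f_{n}.png",c)
E
python3 fit.py
```

```text
[ 0.6503 -0.0244 -0.0882  0.4694 -0.3761  0.0473 -0.1087 -0.3     0.0041
 -0.0029] -356.83669778360706
top 75.76388525754007 89.13101961276293
scene 55.506399644660824 83.2112553572312
0.05 [(np.float64(0.066), np.float64(17.8)), (np.float64(0.068), np.float64(31.7)), (np.float64(0.07), np.float64(56.5)), (np.float64(0.07200000000000001), np.float64(78.1)), (np.float64(0.07400000000000001), np.float64(65.5)), (np.float64(0.07600000000000001), np.float64(32.2)), (np.float64(0.07800000000000001), np.float64(11.4)), (np.float64(0.08000000000000002), np.float64(8.6)), (np.float64(0.08200000000000002), np.float64(13.1)), (np.float64(0.08400000000000002), np.float64(16.8)), (np.float64(0.08600000000000002), np.float64(19.0))]
-0.062 [(np.float64(0.066), np.float64(11.8)), (np.float64(0.068), np.float64(13.1)), (np.float64(0.07), np.float64(12.0)), (np.float64(0.07200000000000001), np.float64(11.2)), (np.float64(0.07400000000000001), np.float64(20.4)), (np.float64(0.07600000000000001), np.float64(45.3)), (np.float64(0.07800000000000001), np.float64(70.5)), (np.float64(0.08000000000000002), np.float64(68.9)), (np.float64(0.08200000000000002), np.float64(45.1)), (np.float64(0.08400000000000002), np.float64(24.2)), (np.float64(0.08600000000000002), np.float64(16.8))]
```

View pics/f_top.png

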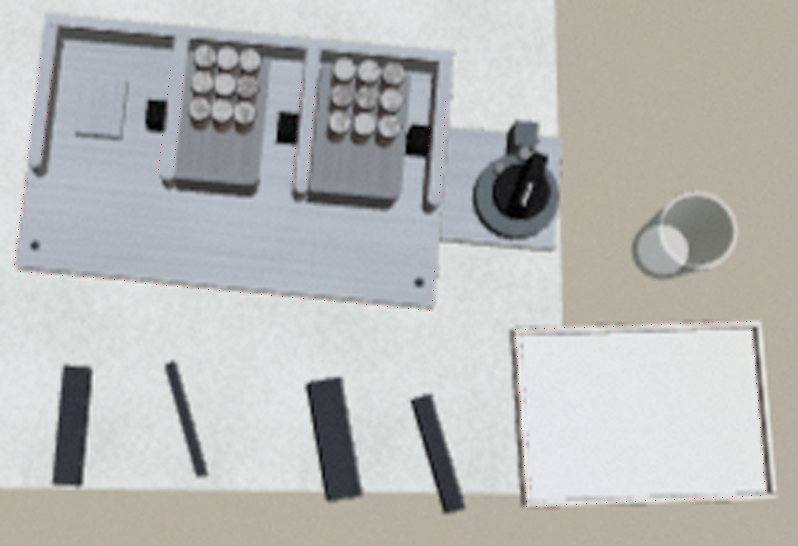

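View pics/f_scene.png

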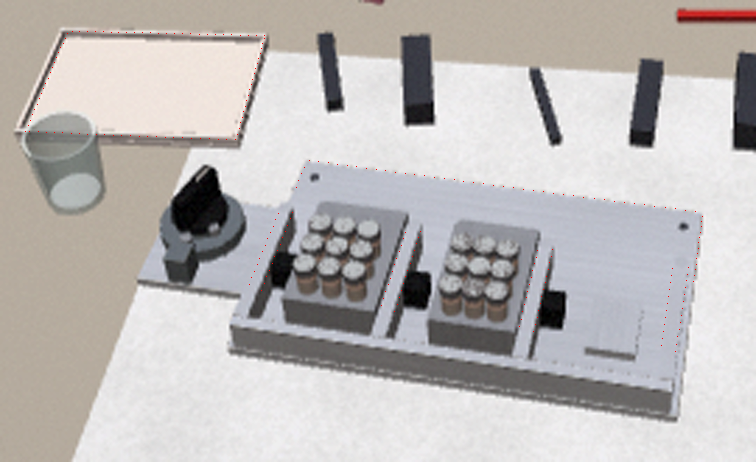

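```bash
python3 - <<'E'
from fit import *
p=np.load("fit.npy")
im=np.load("top0.npy").astype(float).mean(2)
for z,lo,hi in((.044,-.185,.185),):
    ys=np.arange(lo,hi,.001); a=[]
    for x in np.linspace(.012,.034,12):
        q=dproj("top",tf(p[:3],np.c_[np.full_like(ys,x),ys,np.full_like(ys,z)]),p[6]); a.append(map_coordinates(im,[q[:,1],q[:,0]],order=1))
    a=np.mean(a,0)
    for i in range(0,len(ys),20): print(f"{ys[i]*1000:.0f}",a[i:i+20].round().astype(int))
E
```

```text
-185 [107 107 107 107 107 107 107 105 102 102 105 107 108 109 109 109 109 109
 109 102]
-165 [ 90  73  58  47  50  62  80  96 104 108 110 110 110 110 110 110 110 110
 110 110]
-145 [110 110 107 100  93  88  85  83  83  84  84  84  83  83  83  82  82  81
  81  81]
-125 [81 81 82 82 83 84 84 84 84 83 83 83 82 82 83 83 83 83 83 83]
-105 [83 82 82 82 82 81 82 82 82 82 83 83 84 84 83 83 82 82 82 83]
-85 [84 84 83 82 82 82 82 82 82 82 82 83 83 83 83 83 83 83 81 77]
-65 [ 77  83  94 102 106 108 109 109 109 109 109 107 101  94  93  98 103 106
 108 109]
-45 [109 109 109 109 109 109 110 109 109 110 109 109 110 110 110 110 110 110
 110 110]
-25 [110 107 102  95  89  86  84  83  83  83  83  82  82  82  81  81  81  81
  81  82]
-5 [83 84 84 84 84 83 83 83 83 83 83 82 82 82 82 82 83 82 82 81]
15 [81 82 82 82 82 82 83 83 83 84 83 83 82 82 82 83 83 84 84 83]
35 [ 82  82  82  82  82  82  82  83  83  83  83  84  88  94 100 105 108 109
 109 109]
55 [109 109 109 109 109 109 109 108 108 108 108 108 108 108 108 108 108 108
 108 108]
75 [108 108 108 108 108 108 108 108 108 108 108 108 108 108 108 108 108 108
 108 107]
95 [106 105 104 104 104 103 103 103 103 104 104 104 104 104 105 105 105 105
 104 104]
115 [104 103 103 103 104 104 104 105 104 104 104 104 104 104 104 105 105 105
 105 106]
135 [107 108 109 109 109 109 109 109 109 109 109 109 110 110 110 110 109 108
 102  89]
155 [ 76  64  56  53  57  68  84  97 104 107 109 109 109 109 109 109 111 115
 121 127]
175 [130 131 132 132 132 132 132 132 132 132]
```

```bash
cat > fit2.py <<'E'
from fit import *
Lx=lambda y,z,a=.01,b=.036,m=25: seg([a,y,z],[b,y,z],m)
F=S+[Lx(.162,.04,.01,.1,40),Lx(-.162,.04,.01,.06,30),Lx(.05,.048),Lx(-.062,.048),Lx(-.02,.048),Lx(-.138,.048),
  seg([0,.046,.048],[0,-.016,.048],30),seg([0,-.066,.048],[0,-.134,.048],30)]
W=[np.full(len(s),1/len(s)) for s in F]; F=np.vstack(F); W=np.hstack(W); W/=W.sum()
def one(n,X,w,k,d):
    q=dproj(n,X+d,k); return (w*map_coordinates(G[n],[q[:,1],q[:,0]],order=1,mode="nearest")).sum()
wt=np.ones(len(tray))/len(tray)
def cost2(p): return -(one("top",tf(p[:3],F),W,p[6],[0,0,p[7]])+one("top",tf(p[3:6],tray),wt,p[6],[0,0,p[7]]))
if __name__=="__main__":
    B=[(.64,.66),(-.04,-.01),(-.11,-.06),(.45,.485),(-.4,-.36),(0.02,.08),(-.3,.05),(-.006,.006)]
    r=differential_evolution(cost2,B,maxiter=500,popsize=15,seed=2,tol=1e-8); p=r.x
    print(p.round(4),r.fun); np.save("fit2.npy",p)
    # scene, poses free, camera offset zero
    def cs(p): return -(one("scene",tf(p[:3],S[0]),np.ones(80)/80,p[6],0)+one("scene",tf(p[3:6],tray),wt,p[6],0)+.5*one("scene",tf(p[:3],S[1]),np.ones(25)/25,p[6],0))
    r=differential_evolution(cs,B[:7],maxiter=500,popsize=15,seed=2,tol=1e-8); print(r.x.round(4),r.fun)
E
python3 fit2.py
```

```text
[ 0.6415 -0.0253 -0.0844  0.4687 -0.3679  0.0414 -0.0646  0.0047] -181.91987247153455
[ 0.6547 -0.0262 -0.0866  0.485  -0.3701  0.0408 -0.1398] -222.56920241097902
```

```bash
cat > barfit.py <<'E'
from fit import dproj,tf
from h import *
import sys
def corners(w,L=.1,z0=0): return np.array([[a*L/2,b*w/2,z0+c] for a in(-1,1) for b in(-1,1) for c in(0,w)])
def fitbar(n,im,reg,w,g0,k,z0=0,freeL=False,d=(0,0,0),T=80):
    U=4;u0,u1,v0,v1=reg
    g=cv2.resize(im.max(2)[v0:v1,u0:u1],None,fx=U,fy=U,interpolation=cv2.INTER_CUBIC); m=(g<T)
    def c(p):
        q=dproj(n,tf(p[:3],corners(w,p[3] if freeL else .1,z0))+d,k)
        q=(q-[u0,v0]+.5)*U-.5
        h=cv2.convexHull((q*16).astype(np.int32)); r=np.zeros(m.shape,np.uint8); cv2.fillConvexPoly(r,h,1,shift=4); r=r>0
        return -(r&m).sum()/(r|m).sum()
    best=None
    for a in(0,.15,-.15,.3,-.3):
        s=np.array([g0[0],g0[1],a]+[.1]*freeL)
        o=minimize(c,s,method="Nelder-Mead",options=dict(initial_simplex=np.vstack([s]+[s+e for e in np.diag([.008,.008,.1]+[.004]*freeL)]),maxiter=400,xatol=1e-5,fatol=1e-6))
        if best is None or o.fun<best.fun: best=o
    return best.x,-best.fun
INIT={"34":(.034,(.447,.205),(155,200,203,262)),"22":(.022,(.45,.105),(203,240,203,262)),"10":(.01,(.459,.011),(248,275,203,262)),
"28":(.028,(.444,-.111),(298,330,203,266)),"16":(.016,(.433,-.198),(336,368,213,271))}
if __name__=="__main__":
    im=np.load("top0.npy"); s=np.load("scene0.npy")
    for k in(0,-.1):
        for b,(w,g,r) in INIT.items():
            x,f=fitbar("top",im,r,w,g,k,freeL=True)
            q=proj("scene",np.array([[x[0],x[1],w/2]]))[0].astype(int)
            y,f2=fitbar("scene",s,(q[0]-22,q[0]+22,q[1]-22,q[1]+25),w,g,k-.05*(k<0),freeL=True,T=70)
            print(k,b,x.round(4),round(f,3),"| scene",y.round(4),round(f2,3))
E
python3 barfit.py
```

```text
0 34 [ 0.4488  0.2056 -0.0489  0.0993] 0.961 | scene [ 0.4495  0.2037 -0.0462  0.0963] 0.967
0 22 [ 0.4532  0.1064 -0.0568  0.0978] 0.953 | scene [ 0.4538  0.1045 -0.0553  0.0958] 0.937
0 10 [0.4602 0.0114 0.299  0.097 ] 0.885 | scene [0.4609 0.0094 0.2873 0.0932] 0.839
0 28 [ 0.4439 -0.1122  0.1755  0.0991] 0.963 | scene [ 0.4443 -0.1144  0.183   0.0955] 0.951
0 16 [ 0.4332 -0.1999  0.287   0.0982] 0.933 | scene [ 0.4339 -0.2023  0.2743  0.0959] 0.903
-0.1 34 [ 0.4484  0.2075 -0.0461  0.1001] 0.98 | scene [ 0.4493  0.2048 -0.0382  0.0964] 0.976
-0.1 22 [ 0.453   0.1067 -0.0604  0.0981] 0.958 | scene [ 0.454   0.1047 -0.0575  0.0962] 0.941
-0.1 10 [0.4604 0.0116 0.2975 0.0978] 0.887 | scene [0.4608 0.0094 0.2868 0.0952] 0.849
-0.1 28 [ 0.4438 -0.1123  0.1786  0.0993] 0.966 | scene [ 0.4444 -0.1146  0.1832  0.0958] 0.952
-0.1 16 [ 0.4331 -0.2011  0.2822  0.0994] 0.939 | scene [ 0.4339 -0.2027  0.2815  0.0962] 0.898
```

```bash
cat > fit3.py <<'E'
from fit2 import *
def run(n,segs,kb,d=0,v=False):
    X=np.vstack(segs); w=np.hstack([np.full(len(s),1/np.sqrt(len(s))) for s in segs]); w/=w.sum()
    c=lambda p:-one(n,tf(p[:3],X),w,p[3],d)
    r=differential_evolution(c,[(.635,.67),(-.04,-.01),(-.11,-.06),kb],maxiter=300,popsize=15,seed=3,tol=1e-8); print(n,kb,r.x.round(4),round(r.fun,1)); return r.x
A=S[:1]+[S[1],S[2]]
inn=[Lx(.162,.04,.01,.1,40),Lx(-.162,.04,.01,.06,30),Lx(.05,.048),Lx(-.062,.048),Lx(-.02,.048),Lx(-.138,.048)]
for kb in((-.1001,-.0999),(-.2,0)): run("top",A+inn,kb); run("top",A,kb); run("top",S[:1]+inn,kb)
# bay-rear walls in scene: right faces seen? use plate + rack right edges
for kb in((-.1501,-.1499),(-.2,0)): run("scene",A,kb); run("scene",A+[Lx(.05,.048,.004,.06),Lx(-.062,.048,.004,.06),Lx(-.02,.048,.004,.03),Lx(-.138,.048,.004,.03),seg([0,.046,.048],[0,-.016,.048],30),seg([0,-.066,.048],[0,-.134,.048],30)],kb)
E
python3 fit3.py
```

```text
top (-0.1001, -0.0999) [ 0.65   -0.0258 -0.0823 -0.0999] -81.6
top (-0.1001, -0.0999) [ 0.6501 -0.0251 -0.0867 -0.0999] -74.0
top (-0.1001, -0.0999) [ 0.6501 -0.0259 -0.0817 -0.0999] -86.5
top (-0.2, 0) [ 0.6499 -0.026  -0.0862 -0.    ] -89.6
top (-0.2, 0) [ 0.65   -0.0257 -0.0861 -0.    ] -76.2
top (-0.2, 0) [ 0.6499 -0.0261 -0.0855 -0.    ] -95.1
scene (-0.1501, -0.1499) [ 0.6547 -0.0265 -0.0863 -0.1499] -63.9
scene (-0.1501, -0.1499) [ 0.6544 -0.026  -0.0799 -0.1499] -76.5
scene (-0.2, 0) [ 0.6544 -0.0271 -0.0859 -0.    ] -65.6
scene (-0.2, 0) [ 0.6542 -0.0261 -0.078  -0.074 ] -76.7
```

```bash
cat > act.py <<'E'
from barfit import *
CAR=np.array([.651,-.026,-.086])
GAP={"22":-.150,"28":-.035}
def rot(yaw):
    best=None
    for th in(yaw+np.pi/2,yaw-np.pi/2):
        x=np.array([np.cos(th),np.sin(th),0]); z=np.array([0,0,-1.]); M=np.c_[x,np.cross(z,x),z]
        rv=R.from_matrix(M).as_rotvec(); q=ik([.5,0,.2],rv)
        if q is not None and (best is None or abs(q[5])<best[0]): best=(abs(q[5]),rv)
    return best[1]
def pick(p,w,off,z=.021,up=.15):
    """grasp the bar at p=(x,y,yaw), 'off' along its axis from its centre"""
    c=np.array([p[0]+off*np.cos(p[2]),p[1]+off*np.sin(p[2])]); o=rot(p[2]); release()
    reach([*c,up],o); line_to([*c,z],max_speed=.12,max_force=15); clamp()
    s=state(); print("clamped w",round(s["width"],4),"tcp",s["tcp_pos"].round(4),"F",s["force"].round(1))
    line_to([*c,up],max_speed=.2); print("lifted w",round(state()["width"],4),"t",round(state()["time"],1))
def say(m=""):
    s=state(); print(m,"t",round(s["time"],1),"w",round(s["width"],4),"tcp",s["tcp_pos"].round(4),"F",s["force"].round(1),"M",s["wrist_torque"].round(2))
def car(x,y,z): return tf(CAR,[[x,y,z]])[0]
E
python3 - <<'E'
from act import *
pick((.4535,.1057,-.058),.022,-.03)
y=GAP["22"]; o=rot(CAR[2])
reach(car(-.03-.09,y,.15),o); say("above")
line_to(car(-.03-.065,y,.0325),max_speed=.12,max_force=15); say("low")
im=camera("top"); crop("top",im,270,390,110,210,6,"pics/i1.png")
E
```

```text
clamped w 0.0208 tcp [0.4237 0.1075 0.0213] F [-1.4 -0.2  7. ]
lifted w 0.0208 t 5.0
above t 6.1 w 0.0206 tcp [ 0.5184 -0.164   0.1497] F [-0.1  0.7 -1.3] M [-0.02  0.08 -0.02]
low t 7.3 w 0.0207 tcp [ 0.5438 -0.1674  0.0331] F [-0.2  0.4 -1.4] M [-0.03 -0.   -0.  ]
```

View pics/i1.png

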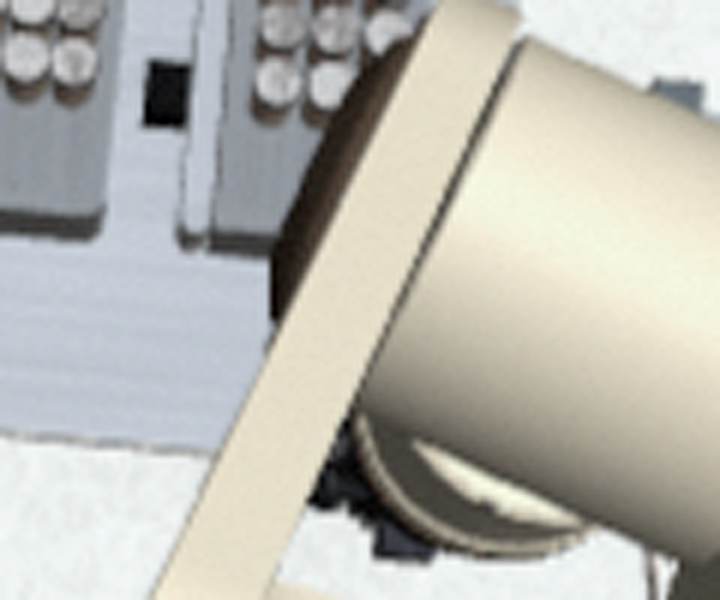

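The wrist hides the bar from the top camera, so I'll insert by feel.

```bash
cat >> act.py <<'E'
def cf():
    s=state(); d=tf(CAR*[0,0,-1],[[*s["force"][:2],0]])[0]; p=tf([0,0,-CAR[2]],[[*(s["tcp_pos"][:2]-CAR[:2]),0]])[0]
    return p[:2],d[:2],s["wrist_torque"]
def insert(y,off,z=.0325,F=12):
    yy=y
    for i in range(8):
        hit=line_to(car(off+.004,yy,z),max_speed=.04,max_force=F); p,f,m=cf()
        print(i,"hit",hit,"centre x",round(p[0]-off,4),"y",round(p[1]-y,4),"Fcar",f.round(1),"Mz",round(m[2],2),"w",round(state()["width"],4))
        if not hit or p[0]-off>-.006: break
        line_to(car(p[0]-.004,yy,z),max_speed=.05)
        s=np.sign(f[1]) if abs(f[1])>1 else (-1)**i
        yy+=.0015*s
E
python3 - <<'E'
from act import *
insert(GAP["22"],-.03)
say()
E
```

```text
0 hit True centre x 0.0023 y -0.0 Fcar [ 0.9 -1.7] Mz -0.12 w 0.0205
 t 8.9 w 0.0205 tcp [ 0.6105 -0.1731  0.0317] F [ 0.7 -1.7 -0.4] M [-0.27 -0.05 -0.12]
```

```bash
cat >> act.py <<'E'
def finish(y,off,z=.0325):
    release(); line_to(car(off,y,.10),max_speed=.15); clamp(); 
    line_to(car(-.085,y,.10),max_speed=.2); line_to(car(-.085,y,z),max_speed=.15,max_force=12); say("behind")
    h=line_to(car(-.045,y,z),max_speed=.04,max_force=14); p,f,m=cf(); print("push hit",h,"tcp car",p.round(4),f.round(1),"(home ~ -0.061)")
    line_to(car(-.085,y,z),max_speed=.1); line_to(car(-.085,y,.15),max_speed=.2)
E
python3 - <<'E'
from act import *
finish(GAP["22"],-.03)
move_joints([1.184,0.15,1.437,0,1.554,-0.134]); say()
im=camera("top"); np.save("top1.npy",im); crop("top",im,230,400,90,200,4.6,"pics/i2.png")
w,g,r=INIT["28"]; print(fitbar("top",im,r,w,g,-.05))
E
```

```text
behind t 12.0 w 0.0001 tcp [ 0.554  -0.1683  0.033 ] F [-0.6 -0.3  0.5] M [0.01 0.01 0.04]
push hit True tcp car [-0.0599 -0.1499] [-3.  -0.1] (home ~ -0.061)
 t 16.7 w 0.0 tcp [0.1445 0.5566 0.2486] F [-0.5 -0.1 -0.1] M [ 0.02  0.03 -0.03]
(array([ 0.44395753, -0.11242358,  0.17643379]), np.float64(0.9595733333333333))
```

View pics/i2.png

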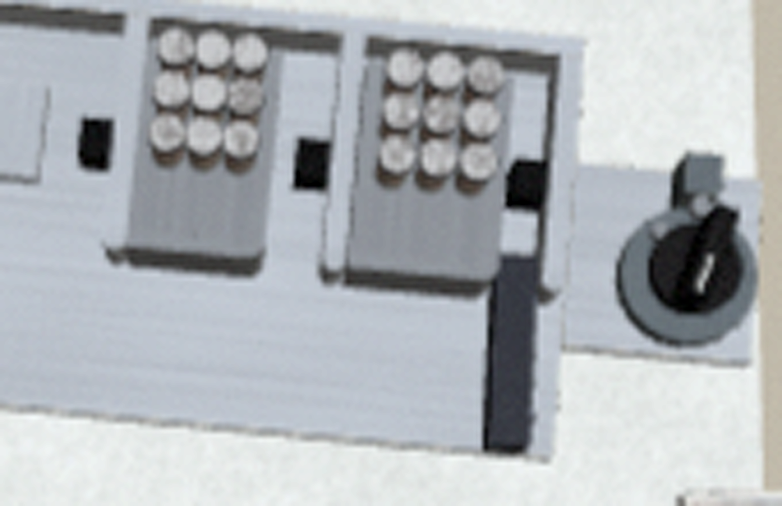

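```bash
python3 - <<'E'
from act import *
im=np.load("top1.npy")
g=im.max(2)
x,f=fitbar("top",im,(330,352,140,192),.022,car(-.03,-.15,0)[:2],-.05,z0=.01,T=60)
print(x,f, tf([0,0,-CAR[2]],[[*(x[:2]-CAR[:2]),0]]), x[2]-CAR[2])
E
```

```text
[ 0.61034811 -0.17517649 -0.07669961] 0.8494676294211235 [[-0.02768828 -0.15211693  0.        ]] 0.0093003904921444
```

The push stopped at −0.060, which matches fully home. The picture now shows the bar pulled back to centre x = −28 mm, so it was probably knocked afterwards. I'll push it again, then look.

```bash
cat >> act.py <<'E'
def push(y,x0=-.115,z=.0325,leave=True):
    clamp(); reach(car(x0,y,.12),rot(CAR[2])); line_to(car(x0,y,z),max_speed=.15,max_force=12)
    h=line_to(car(-.05,y,z),max_speed=.06,max_force=14); p,f,m=cf(); print("push hit",h,"tcp car",p.round(4))
    line_to(car(p[0]-.025,y,z),max_speed=.08); line_to(car(p[0]-.025,y,.12),max_speed=.2)
E
python3 - <<'E'
from act import *
push(-.151)
move_joints([1.184,0.15,1.437,0,1.554,-0.134]); say()
im=camera("top"); np.save("top1.npy",im); crop("top",im,230,400,90,200,4.6,"pics/i3.png")
x,f=fitbar("top",im,(330,352,130,192),.022,car(-.0,-.15,0)[:2],-.05,z0=.01,T=60)
print(x,f, tf([0,0,-CAR[2]],[[*(x[:2]-CAR[:2]),0]]), x[2]-CAR[2])
for b,(w,g,r) in INIT.items(): 
  if b!="22":print(b,fitbar("top",im,r,w,g,-.05))
E
```

```text
push hit True tcp car [-0.0603 -0.1506]
 t 25.5 w -0.0001 tcp [0.1445 0.5565 0.2486] F [-1.2 -0.3  0.8] M [-0.02  0.    0.02]
[ 0.64228481 -0.17841882 -0.09874806] 0.7882065596650384 [[ 0.00440889 -0.1526041   0.        ]] -0.012748059600381528
34 (array([ 0.44845044,  0.20652873, -0.04700382]), np.float64(0.9701480964565403))
10 (array([0.46058912, 0.01131025, 0.29537348]), np.float64(0.8797530061748456))
28 (array([ 0.44387361, -0.11221664,  0.17389815]), np.float64(0.9602988260405549))
16 (array([ 0.43342508, -0.20038674,  0.28482577]), np.float64(0.932868352223191))
```

View pics/i3.png

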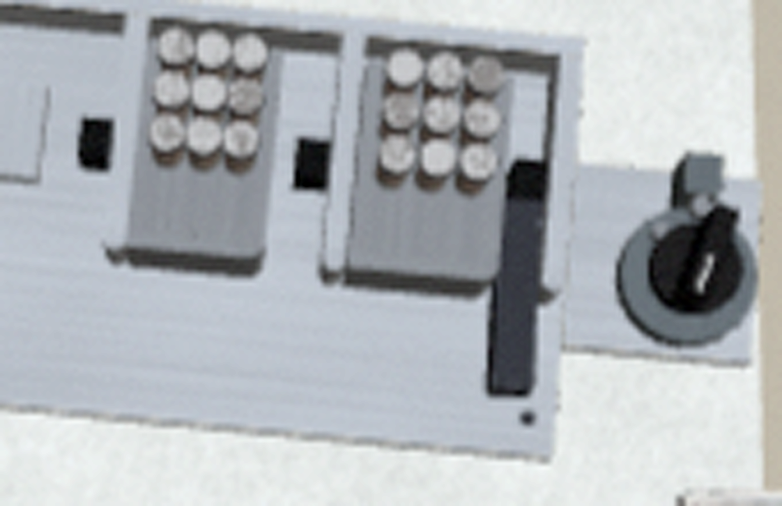

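The 22 bar is now home: its end touches the black stop at (525,200). Next is the 28 bar into the middle gap.

```bash
python3 - <<'E'
from act import *
pick((.4441,-.1131,.178),.028,-.03)
y=GAP["28"]
reach(car(-.12,y,.15),rot(CAR[2])); line_to(car(-.095,y,.0325),max_speed=.12,max_force=15); say("low")
insert(y,-.03)
finish(y,-.03)
move_joints([1.184,0.15,1.437,0,1.554,-0.134]); say()
im=camera("top"); np.save("top2.npy",im); crop("top",im,230,400,90,200,4.6,"pics/i4.png")
E
```

```text
clamped w 0.0269 tcp [ 0.4148 -0.1185  0.0214] F [-2.2  0.6  7.1]
lifted w 0.0267 t 31.5
low t 33.2 w 0.0268 tcp [ 0.5536 -0.0528  0.0332] F [ 0.1 -0.6 -2.3] M [ 0.04  0.11 -0.03]
0 hit True centre x 0.0016 y -0.0003 Fcar [ 0.4 -2. ] Mz -0.12 w 0.0269
behind t 37.8 w 0.0005 tcp [ 0.5639 -0.0537  0.033 ] F [-0.  -0.3 -0.2] M [0.02 0.   0.  ]
push hit True tcp car [-0.06   -0.0349] [-0.7 -0.3] (home ~ -0.061)
 t 42.2 w 0.0003 tcp [0.1445 0.5565 0.2486] F [-0.2  0.3 -0. ] M [0.01 0.02 0.02]
```

View pics/i4.png

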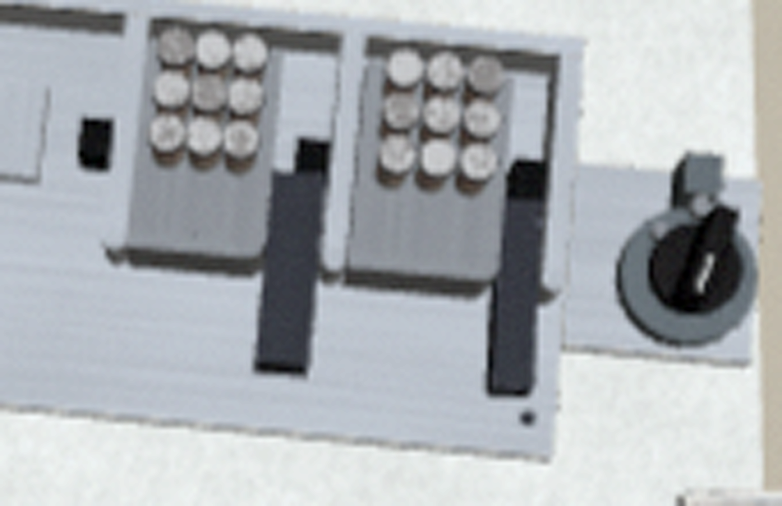

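Both bars are home. Next I'll put the spares in the tray.

```bash
cat >> act.py <<'E'
TRAY=np.array([.469,-.371,.042])
def place(y,z):
    t=tf(TRAY,[[0,y,.12]])[0]; o=rot(TRAY[2]); reach(t,o); print("over tray w",round(state()["width"],4))
    line_to([*t[:2],z],max_speed=.12,max_force=12); say("down"); release(); line_to([*t[:2],.12],max_speed=.2)
E
python3 - <<'E'
from act import *
im=np.load("top2.npy")
for b,y,z in(("34",-.065,.021),("16",.01,.021),("10",.07,.0195)):
    w,g,r=INIT[b]; x,f=fitbar("top",im,r,w,g,-.05); print(b,x.round(4),round(f,3)); x[1]-=.001
    pick(x,w,0,z)
    if abs(state()["width"]-w)>.004: print("MISSED",b); break
    place(y,z+.0065)
move_joints([1.184,0.15,1.437,0,1.554,-0.134]); say()
im=camera("top"); np.save("top3.npy",im); s=camera("scene"); np.save("scene3.npy",s)
a=cv2.resize(im[90:270,150:480],None,fx=1.8,fy=1.8,interpolation=cv2.INTER_CUBIC)
b1=cv2.resize(im[110:170,355:400],None,fx=4.8,fy=4.8,interpolation=cv2.INTER_CUBIC)
b2=cv2.resize(s[230:285,138:182],None,fx=4.8,fy=4.8,interpolation=cv2.INTER_CUBIC)
c=np.zeros((600,600,3),np.uint8); c[:a.shape[0],:594]=a[:276]; c[324:324+276,:216]=b1[:276]; c[324:324+264,300:300+211]=b2[:264]
cv2.imwrite("pics/j1.png",np.clip(c[:,:,::-1]*1.8,0,255).astype(np.uint8))
E
```

```text
34 [ 0.4485  0.2065 -0.047 ] 0.97
clamped w 0.0333 tcp [0.4487 0.2056 0.0214] F [-1.5 -1.1  6.7]
lifted w 0.0329 t 47.5
over tray w 0.033
down t 50.5 w 0.0333 tcp [ 0.4711 -0.4348  0.0263] F [-2.   1.5  8.8] M [0.47 0.18 0.02]
16 [ 0.4329 -0.2004  0.2862] 0.932
clamped w 0.0141 tcp [ 0.433  -0.2015  0.0213] F [-1.5  0.6  5.4]
lifted w 0.0143 t 55.5
over tray w 0.0143
down t 57.0 w 0.0144 tcp [ 0.468  -0.3598  0.0263] F [-1.   1.5  9.3] M [ 0.25  0.28 -0.05]
10 [0.4605 0.0113 0.2926] 0.881
clamped w 0.0075 tcp [0.4606 0.0103 0.0198] F [-1.7 -0.3  6.1]
lifted w 0.008 t 62.6
over tray w 0.008
down t 64.6 w 0.0078 tcp [ 0.4655 -0.3     0.0248] F [-2.6  1.3  9.1] M [0.35 0.27 0.02]
 t 69.3 w 0.0854 tcp [0.1445 0.5565 0.2486] F [-0.3  0.1 -0.4] M [0.01 0.03 0.04]Traceback (most recent call last):
  File "<stdin>", line 13, in <module>
ValueError: could not broadcast input array from shape (276,594,3) into shape (324,594,3)
```

```bash
python3 - <<'E'
import cv2,numpy as np
im=np.load("top3.npy");s=np.load("scene3.npy")
rs=lambda a,f:cv2.resize(a,None,fx=f,fy=f,interpolation=cv2.INTER_CUBIC)
a=rs(im[90:270,150:480],1.6);b1=rs(im[110:165,355:400],5.5);b2=rs(s[230:285,138:182],5.5)
c=np.zeros((600,600,3),np.uint8);c[:a.shape[0],:a.shape[1]]=a;c[295:295+b1.shape[0],:b1.shape[1]]=b1;c[295:295+b2.shape[0],300:300+b2.shape[1]]=b2
cv2.imwrite("pics/j1.png",np.clip(c[:,:,::-1]*1.8,0,255).astype(np.uint8)); print(b1.shape,b2.shape)
E
```

```text
(302, 248, 3) (302, 242, 3)
```

View pics/j1.png

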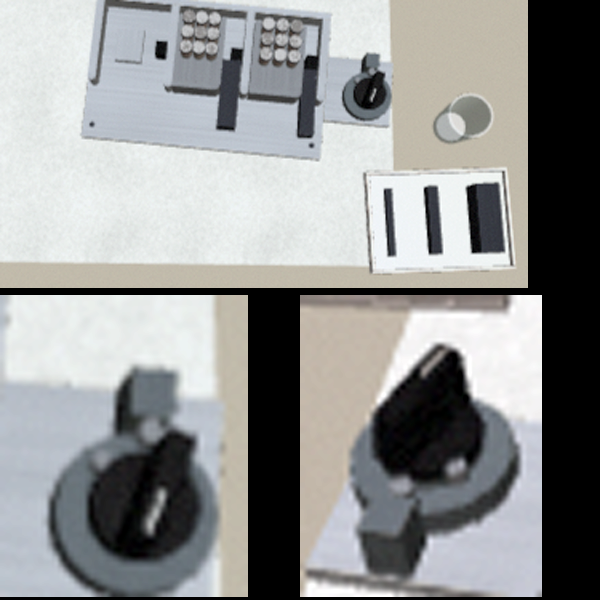

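All three spares lie flat in the tray. In the top crop the knob's disc is centred near (145,503) and the grip runs from (184,435) to (134,555). The grip's top ridge is visible in both views. Next I'll work out its pose.

```bash
python3 - <<'E'
from act import *
im=np.load("top3.npy");s=np.load("scene3.npy")
t=lambda x,y:(355+x/5.5-.5,110+(y-295)/5.5-.5); c=lambda x,y:(138+(x-300)/5.5-.5,230+(y-295)/5.5-.5)
inv=lambda X:tf([0,0,-CAR[2]],X-[*CAR[:2],0])
for n,q,z in(("disc",t(145,503),.039),("boss",t(133,512),.031),("e1",t(184,435),.069),("e2",t(134,553),.069)):
    X=back("top",q,z); print(n,X.round(4),inv(X).round(4))
for n,q,z in(("s boss",c(437,455),.031),("s e far",c(455,352),.069),("s e near",c(384,413),.069)):
    X=back("scene",q,z); print(n,X.round(4),inv(X).round(4))
A=rs=cv2.resize(im[118:160,365:398],None,fx=11,fy=11,interpolation=cv2.INTER_CUBIC); B=cv2.resize(s[234:278,145:180],None,fx=11,fy=11,interpolation=cv2.INTER_CUBIC)
o=np.zeros((484,780,3),np.uint8); o[:A.shape[0],:A.shape[1]]=A; o[:B.shape[0],380:380+B.shape[1]]=B
cv2.imwrite("pics/k1.png",(255*(o[:,:,::-1]/255.)**.45).astype(np.uint8))
E
```

```text
disc [[ 0.6526 -0.2665  0.039 ]] [[ 0.0222 -0.2394  0.039 ]]
boss [[ 0.6509 -0.2635  0.031 ]] [[ 0.0203 -0.2366  0.031 ]]
e1 [[ 0.6726 -0.2747  0.069 ]] [[ 0.0429 -0.2459  0.069 ]]
e2 [[ 0.6228 -0.2533  0.069 ]] [[-0.0086 -0.2288  0.069 ]]
s boss [[ 0.6597 -0.264   0.031 ]] [[ 0.0291 -0.2364  0.031 ]]
s e far [[ 0.6341 -0.2571  0.069 ]] [[ 0.003  -0.2316  0.069 ]]
s e near [[ 0.6722 -0.2776  0.069 ]] [[ 0.0428 -0.2489  0.069 ]]
```

View pics/k1.png

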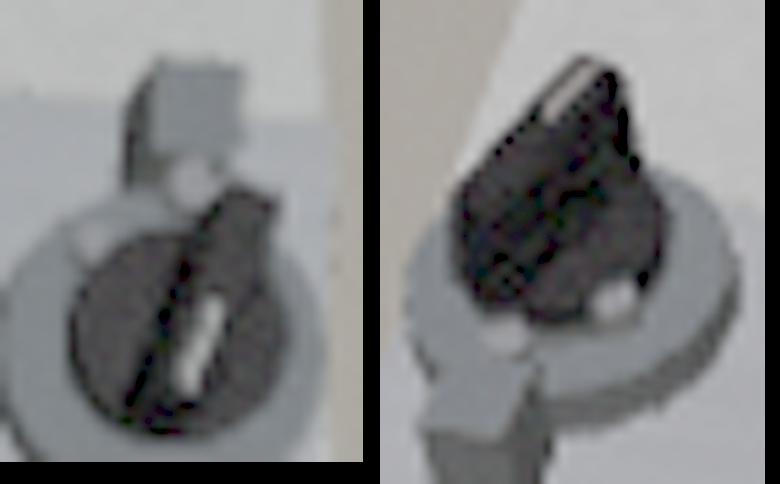

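```bash
python3 - <<'E'
from act import *
t=lambda x,y:(365+x/11-.5,118+y/11-.5); c=lambda x,y:(145+(x-380)/11-.5,234+y/11-.5)
C=back("top",t(210,313),.069)[0]; D=back("top",t(177,333),.039)[0]
a=back("top",t(248,197),.069)[0]-back("top",t(185,390),.069)[0]
m=back("scene",c(590,68),.069)[0]-back("scene",c(547,122),.069)[0]
print("grip",C.round(4),"disc",D.round(4),"az top",np.arctan2(a[1],a[0]),"az scene",np.arctan2(-m[1],-m[0]))
print("scene far/near ends of marker",back("scene",c(590,68),.069).round(4),back("scene",c(547,122),.069).round(4),"top marker",back("top",[t(185,390),t(213,300)],.069).round(4).tolist())
print(proj("scene",np.vstack([[*D[:2],.031],[*C[:2],.069]])), c(572,270))
for th in(np.arctan2(a[1],a[0])+np.pi/2,np.arctan2(a[1],a[0])-np.pi/2):
    for d in(0,-.7,-1.4):
        x=np.array([np.cos(th+d),np.sin(th+d),0]);z=np.array([0,0,-1.])
        q=ik([*D[:2],.061],R.from_matrix(np.c_[x,np.cross(z,x),z]).as_rotvec()); print(round(th,2),d,None if q is None else q.round(2))
E
```

```text
grip [ 0.647  -0.2643  0.069 ] disc [ 0.6515 -0.2658  0.039 ] az top -0.324943348141415 az scene -0.28880835464249416
scene far/near ends of marker [[ 0.634  -0.2621  0.069 ]] [[ 0.6507 -0.2671  0.069 ]] top marker [[0.6308, -0.2589, 0.069], [0.6497, -0.265, 0.069]]
[[162.57594832 256.01758356]
 [161.24272415 243.5454399 ]] (161.95454545454544, 258.04545454545456)
1.25 0 [-0.5   0.53  1.33 -0.    1.29 -1.74]
1.25 -0.7 [-0.5   0.53  1.33 -0.    1.29 -1.04]
1.25 -1.4 [-0.5   0.53  1.33 -0.    1.29 -0.34]
-1.9 0 [-0.5   0.53  1.33 -0.    1.29  1.4 ]
-1.9 -0.7 [-0.5   0.53  1.33 -0.    1.29  2.1 ]
-1.9 -1.4 [-0.5   0.53  1.33  0.    1.29  2.8 ]
```

```bash
cat >> act.py <<'E'
def kr(th):
    x=np.array([np.cos(th),np.sin(th),0]);z=np.array([0,0,-1.]); return R.from_matrix(np.c_[x,np.cross(z,x),z]).as_rotvec()
E
python3 - <<'E'
from act import *
a=np.array([.6498,-.2655]); th=1.26
release(); reach([*a,.15],kr(th)); print("descent hit",line_to([*a,.061],max_speed=.1,max_force=10)); say("at knob")
clamp(); say("clamped")
for i in range(4):
    f=state()["force"][:2]
    if np.hypot(*f)<6: break
    a=a+f/np.hypot(*f)*.0008; line_to([*a,.061],max_speed=.02); say("eased")
E
```

```text
descent hit False
at knob t 74.1 w 0.0854 tcp [ 0.6501 -0.2657  0.0618] F [0.2 0.3 0.3] M [0.01 0.06 0.02]
clamped t 74.7 w 0.0127 tcp [ 0.6498 -0.2664  0.0614] F [-2.  -6.7  1.8] M [-0.93  0.28  0.08]
eased t 75.0 w 0.0131 tcp [ 0.6497 -0.2665  0.0614] F [-1.3 -2.   5.3] M [-0.24  0.12  0.03]
```

```bash
python3 - <<'E'
from act import *
a=np.array([.6498,-.2663]); th=1.26; d=0
while d<1.45:
    d+=.1; h=line_to([*a,.061],kr(th-d),max_speed=.05,max_force=30); s=state(); f=s["force"]
    print(round(d,2),h,"F",f.round(1),"Mz",round(s["wrist_torque"][2],2),"w",round(s["width"],4),"tcp",s["tcp_pos"][:2].round(4),"j6",round(s["joint_pos"][5],2),round(s["time"],1))
    if abs(s["wrist_torque"][2])>.9 or h: break
    n=np.hypot(*f[:2])
    if n>5: a=a+f[:2]/n*.0007
E
```

```text
0.1 False F [-1.9 -1.1  5.1] Mz -0.07 w 0.0125 tcp [ 0.6498 -0.2664] j6 -1.66 75.2
0.2 False F [-1.3 -0.6  5.8] Mz -0.08 w 0.0128 tcp [ 0.6499 -0.2663] j6 -1.56 75.5
0.3 False F [-0.2  0.5  6.2] Mz -0.06 w 0.0133 tcp [ 0.65   -0.2662] j6 -1.46 75.7
0.4 False F [0.6 1.1 5.2] Mz -0.02 w 0.0129 tcp [ 0.6501 -0.266 ] j6 -1.36 76.0
0.5 False F [1.6 1.  4.7] Mz -0.06 w 0.0131 tcp [ 0.6502 -0.2659] j6 -1.26 76.2
0.6 False F [2.8 3.2 5.7] Mz -0.08 w 0.013 tcp [ 0.6503 -0.2658] j6 -1.16 76.5
0.7 False F [4.4 3.8 4.9] Mz 0.05 w 0.0132 tcp [ 0.6504 -0.2657] j6 -1.06 76.7
0.8 False F [1.1 1.2 5.1] Mz -0.12 w 0.0126 tcp [ 0.6506 -0.2656] j6 -0.96 77.0
0.9 False F [2.8 2.7 5.3] Mz 0.0 w 0.0127 tcp [ 0.6507 -0.2656] j6 -0.86 77.2
1.0 False F [4.9 3.5 5. ] Mz -0.16 w 0.0132 tcp [ 0.6509 -0.2656] j6 -0.76 77.5
1.1 False F [ 0.9 -1.4  5.8] Mz 0.61 w 0.0127 tcp [ 0.651  -0.2658] j6 -0.66 77.7
1.2 False F [ 0.3 -1.7  7. ] Mz 2.86 w 0.013 tcp [ 0.651  -0.2657] j6 -0.56 78.0
```

```bash
python3 - <<'E'
from act import *
p=state()["tcp_pos"]; line_to([*p[:2],.061],kr(1.26-1.1),max_speed=.05); say("relaxed")
release(); say("open"); line_to([*p[:2],.15],max_speed=.15)
move_joints([1.184,0.15,1.437,0,1.554,-0.134]); say()
im=camera("top"); np.save("top4.npy",im); s=camera("scene")
A=cv2.resize(im[90:265,225:475],None,fx=2.5,fy=2.5,interpolation=cv2.INTER_CUBIC); B=cv2.resize(s[170:340,85:360],None,fx=2.2,fy=2.2,interpolation=cv2.INTER_CUBIC)
A=cv2.resize(A,None,fx=.7,fy=.7); B=cv2.resize(B,None,fx=.48,fy=.48)
A=cv2.resize(im[90:265,225:475],None,fx=2,fy=2,interpolation=cv2.INTER_CUBIC); B=cv2.resize(s[230:285,138:182],None,fx=4.4,fy=4.4,interpolation=cv2.INTER_CUBIC); C=cv2.resize(s[170:340,85:360],None,fx=1.8,fy=1.4)
o=np.zeros((600,800,3),np.uint8); o[:350,:500]=A; o[:B.shape[0],510:510+B.shape[1]]=B; o[355:355+C.shape[0],:C.shape[1]]=C
cv2.imwrite("pics/z1.png",(255*(o[:,:,::-1]/255.)**.6).astype(np.uint8))
for b,y,k in((.022,-.15,0),(.028,-.035,0)):
    c=car(0,y,0); q=proj("top",[[*c[:2],.03]])[0].astype(int)
    x,f=fitbar("top",im,(q[0]-11,q[0]+12,q[1]-20,q[1]+32),b,c[:2],-.05,z0=.01,T=60); print(b,tf([0,0,-CAR[2]],[[*(x[:2]-CAR[:2]),0]]).round(4),round(x[2]-CAR[2],3),round(f,2))
E
```

```text
relaxed t 78.2 w 0.0131 tcp [ 0.6511 -0.2658  0.0614] F [-1.   0.5  7.2] M [ 0.06 -0.07  0.6 ]
open t 78.9 w 0.0853 tcp [ 0.651  -0.2657  0.061 ] F [-0.7 -0.1  0.4] M [ 0.02 -0.06 -0.02]
 t 83.0 w 0.0851 tcp [0.1444 0.5567 0.2487] F [-0.3  0.4  0.6] M [-0.04  0.02 -0.01]
0.022 [[ 0.0029 -0.1525  0.    ]] -0.011 0.84
0.028 [[ 0.0036 -0.0351  0.    ]] -0.003 0.88
```

View pics/z1.png

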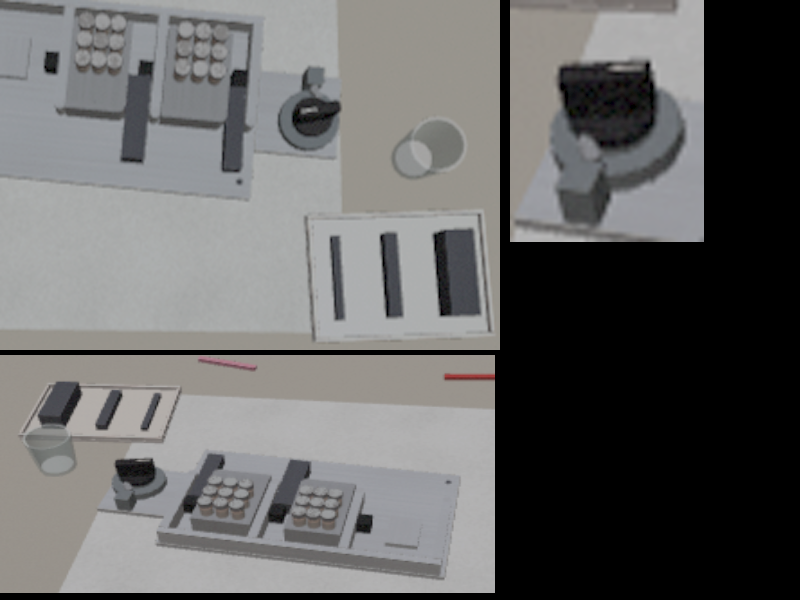

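The knob's lobe is now against its stop block and the grip lies crosswise. Both bars touch their stops and the three spares are flat in the tray, so I'm handing in.

```bash
python3 -c "
from station import *
sign_off(); print(state()['time'])"
```

```text
the job is handed in; nothing more can be done
the job is handed in; nothing more can be done
```

I packed both loaded racks, then turned the lock knob to its stop and handed the job in. The simulated clock read about 83 s at my last check, out of 210 s, and `sign_off()` gave no verdict.

**Packing:** Rack_c was in the middle bay and rack_b in the right bay. Rack_a was absent, so the left bay was empty. I pushed the 28 mm bar in beside rack_c and the 22 mm bar beside rack_b.

**Re-push of the 22 mm bar:** A picture after I backed off showed it 28 mm short, although the push had stopped at the fully home position. I took that as the announced knock and pushed it home again.

**Spares:** The 34, 16 and 10 mm bars lie flat in the tray.

**Lock:** I turned the knob clockwise only after the packing was done. The torque rose to 2.9 N m after about 1.1–1.2 rad of turning, which I read as the end stop. The last picture shows the lobe against its block. I did not read the joint angle directly.

**Last checks:**
- Both bars touch their rubber stops and are in line within 0.011 rad.
- The image fits put the bar centres 3–4 mm past the mouths and the 22 mm bar 2.5 mm to one side. The limit past the mouth is 4 mm.
- The two cameras disagreed by about 4 mm on the carrier's position along x. I therefore relied on the pushes, both of which stopped at about −0.060 m (about −0.061 m expected for home).

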